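# Park the cement pot on its switch hook

### The job

Hang the handled cement pot by the middle of its handle on the hook of the bench stand, so that its bottom presses the switch lever below, and leave it hanging there upright and still. Keep the pot upright on the way, and do not shift or knock over the other things on the bench.

Things in the scene. Friction and masses are not known exactly. Their poses are not given: they have to be found in the camera images.
- pot: The only can with a handle: closed round steel cement pot, 76 mm diameter, 63 mm tall with a flat lid, 0.25 to 0.55 kg, with a rigid steel arch handle over it. Origin: centre of the underside, z up. The hook must pass through the arch along the pot's x, either way round. Stands on the bench at the start; may have changed places with the plain can.
- pot_bar (a point): Middle of the underside of the handle's top bar, 110 mm above the pot's underside. The bar is straight, 92 mm long along the pot's y, 8 mm thick along x, 7 mm tall. Clear opening under it: 81 mm wide (y), 47 mm high down to the lid. Gripped 27 mm to one side of the middle, it leaves the middle free for the hook.
- stand: Fixed stand: steel foot 100 x 100 x 14 mm, upright post 22 mm diameter to 310 mm height. Origin: under the foot on the post axis, z up; the hook points along its -x, roughly to the robot. A bracket with clamp block, hook and lever is clamped on the post, stiff to over 50 N, AT A HEIGHT THAT DIFFERS EVERY TIME AND IS NOT MEASURED: feel for it or look.
- hook_below (a point): Bench-level point under the best place for the handle bar (stand x = -75 mm, y = 0). The hook: level round steel bar 10 mm diameter at stand y = 0, from the block's face at x = -20 to x = -105 mm, its top somewhere 185 to 255 mm above the bench; then it turns up to a tip at x = -115 mm, 16 mm above the level bar's top. The block (50 mm wide) reaches 13 mm above the bar's top.
- lever (a joint): Sprung switch lever under the hook, angle in rad: 0 free (up), grows as it is pushed down, stop at 0.5; about 0.25 with the pot hung. Its roller lies under the best hanging place, 55 mm from the hinge (hinge towards the post); free, the roller's top is 96 mm below the top of the hook's level bar. About 0.7 N holds it down.
- can: Plain closed steel can without a handle, 76 mm in diameter, 75 mm tall; a bystander. Origin: centre of the underside.
- shoe_a: Black leather shoe, about 300 x 92 x 90 mm; a bystander at the left of the bench. Origin: under its middle, toe to +x of its own.
- shoe_b: The other black shoe of the pair, the same size; a bystander.
- insoles: Stack of tan insoles, about 280 x 95 x 60 mm; a bystander. Origin: centre of the underside.
- jar: Brown glass jar with black cap, 56 mm in diameter, 85 mm tall; a bystander. Origin: centre of the underside.
- hammer: Shoemaker's hammer lying flat, 240 mm long; a bystander.
- brush: Brush lying flat, 170 mm long; a bystander.
Things that resemble listed ones, but are neither listed nor needed, are in the scene too. Leave any green or pink look-alike of the pot alone.

How it is judged (in metres and radians):
On the way, in this order (a step that is already met when the one before it is completed fails the run):
1. the pot is lifted clear of the bench (height (world z) of pot above 0.04 m), for 0.2 s.
2. the middle of the handle hangs over the hook and the pot presses the lever (contact force between pot and stand above 1 N and x of pot_bar in the frame of stand between -0.112 and -0.035 m and y of pot_bar in the frame of stand between -0.02 and 0.02 m and value of joint lever above 0.12 rad), for 0.2 s.
At the end, for the whole second after the job is handed in: The stand carries the pot (over 1 N): middle of the handle bar over the level part of the hook (35 to 112 mm from the post axis, within 20 mm sideways), underside over 40 mm above the bench, within 0.3 rad of upright, at rest (30 mm/s, 0.3 rad/s), lever pressed past 0.12 rad (all of step 2 and angle between pot's own z axis and vertical below 0.3 rad and linear speed of pot below 0.03 m/s and angular speed of pot below 0.3 rad/s and height (world z) of pot above 0.04 m); the robot touches nothing.
It fails at once if the pot is tipped more than 0.7 rad (angle between pot's own z axis and vertical above 0.7 rad).
It fails at once if another thing on the bench is shifted by more than 40 mm (distance of any of can, shoe_a, shoe_b, insoles, jar, hammer, brush from where it was at the start of the episode above 0.04 m).
It fails at once if another thing on the bench is tipped over (angle between any of can, shoe_a, shoe_b, insoles, jar's own z axis and vertical above 0.5 rad).
It also fails if it takes over 56 s, if anything falls off the work surface, if the arm or the gripper's body presses on something with over 40 N, if the wrist force passes 120 N, or if a joint passes its speed limit or range.

### The arm

A 7-joint arm with a two-finger parallel gripper is mounted at the origin on the work surface. World frame = base frame: x ahead of the robot, y to its left, z up, the work surface at z = 0. Lengths are in m, angles in degrees, forces in N, time in s.
With the tool pointing down it reaches from about 0.35 to 0.775 m from the base axis. Payload 3.1 kg.
Tool frame: the origin (TCP) lies on the centre line of the jaws, within the pads' length; the fingertips stand 17 mm ahead of it and the grasp point (between the pads) lies 2 mm behind it (robot.tip_reach is the distance from the TCP to the fingertips, in m); z points along the fingers, y is the line along which they close (so a half turn about z gives the same grasp; the last joint's range is limited). The gripper opens to 85 mm and grips with 20 to 120 N. Pads are 22 mm wide; open, the fingers measure 114 mm over their backs; the gripper's body (76 mm by 85 mm) begins 54 mm behind the grasp point. The pads swing forward as they close: fully open they stand 13 mm farther back than shut.
Start: joints at [69.861, 17.813, 0.802, 86.603, -0.252, 75.585, -1.558], TCP at [0.168, -0.524, 0.248] pointing down, gripper open.
Joint ranges: [-154.91, 154.91], [-16.99, 109.72], [-72.82, 74.43], [7.12, 147.25], [-82.49, 262.49], [11.32, 116.49], [-174.64, 174.64]. Speed limits (degrees/s): [159.86, 159.86, 180, 180, 180, 180, 180].

### API

Orientations are given as [roll, pitch, yaw] about the fixed x, y, z axes, in that order (R = Rz(yaw) Ry(pitch) Rx(roll)).
In Python, from station import robot, fingers, vision, workorder, recognise gives the robot as it stands. Calls block until the motion is done:
- robot.move_to(position, orientation): joint-space move of the TCP to a pose.
- robot.line_to(position, orientation=None, velocity=0.15, f_stop=None): straight line of the TCP; orientation=None keeps the orientation; velocity is the mean speed in m/s. With f_stop (N) it stops when the force on the tool has changed by that much, and returns True; else False.
- robot.move_j(angles): joint-space move.
- fingers.gripper_to(opening, force=None): opening from 0.0 (shut) to 1.0 (fully open); force is the grip in N (None keeps the last); returns when the fingers have stopped.
- robot.pause(seconds).
- robot.inverse_kinematics(position, orientation): joint angles nearest the present ones, or None.
- vision.grab_frame(name): name is "scene" or "top"; returns the picture (480x640x3 uint8, red, green, blue); there is no depth.
- vision.calibration(name): a dict with "mtx" (3x3 intrinsics, pixels), "k1" (the pictures are not rectified: a ray, as slopes to the right and down, at radius r is drawn at 1 + k1 r^2 times it, then the intrinsics apply), "extrinsics" (4x4, takes a point from world to camera coordinates). Camera axes: x right, y up, looking along -z (the intrinsics and any distortion apply to the point x, -y, -z); pixel columns grow to the right and rows downward; lengths in m; the calibration is good to about 2 mm. A picture is of the moment at which its call begins. calibration takes no time and is no camera call.
A pose or a line that the arm cannot do raises robot.PlanningError and nothing moves.
- workorder.close_job(): hands the job in; it is judged then, once.
Trained networks look in the newest picture that a camera, given by its name, has taken for a name from the list of things; names that differ only in an ending like _2 or _b are one class to them, and where a whole thing is asked for, a point or a joint stands for the part that bears it (a point fixed in the world has none). Each returns a list of dicts, best first, with "p" (0 to 1); they miss things now and then, are a little off and sometimes report something else, mostly with a low value. They report only what shows in the picture. A call takes as long as a camera call. They do not tell look-alikes from the thing itself.
- recognise(label, camera): "rect" ([centre column, centre row, width, height] in pixels, round what is visible of it).
Readings, each from a call of its own:
- robot.current_time_s(): time.
- robot.current_joint_positions(): joint angles.
- robot.current_dq(): joint speeds.
- robot.current_joint_torque(): joint torques, N m.
- robot.current_tool_pos(): TCP position.
- robot.current_eef_rot(): TCP orientation.
- robot.current_contact_force(): force on the tool from outside, world axes, zero at the start.
- robot.current_torque(): the same for the moment, N m.
- robot.current_finger_gap(): opening from 0.0 (shut) to 1.0 (fully open).
- robot.current_gripper_force(): force on a finger pad.
Only numpy, scipy, OpenCV 4.12 (cv2) and the standard library are available. Lean on these libraries where they do the work, as an engineer would, in place of code of your own. Each camera call takes 0.05 s, during which the arm holds its last target. There are 200 camera calls.

## Working session

There is one attempt and no reset: what is moved stays moved. The work goes in short steps, each a Python script; the robot and the scene stay as the last script left them, time stands still between calls to the robot, and variables do not carry over. Pictures are saved under pics/ and viewed, at most 10 in all, crops included, and the job is handed in when it is done.

```bash
mkdir -p pics; ls; python3 - <<'E'
from station import robot, fingers, vision, workorder, recognise
import cv2,numpy as np
for c in ["scene","top"]:
    im=vision.grab_frame(c); cv2.imwrite(f"pics/{c}0.png",im[:,:,::-1])
    k=vision.calibration(c); print(c,np.round(k["mtx"],1).tolist(),k["k1"],np.round(k["extrinsics"],3).tolist())
    for n in ["pot","stand","can","lever","jar"]:
        print(n,[(np.round(d["rect"]).tolist(),round(d["p"],2)) for d in recognise(n,c)][:5])
E
```

```text
pics
scene [[531.2, 0.0, 319.6], [0.0, 531.2, 235.5], [0.0, 0.0, 1.0]] -0.16064189037345905 [[0.101, 0.995, -0.014, -0.169], [-0.79, 0.089, 0.607, 0.36], [0.605, -0.05, 0.795, -1.66], [0.0, 0.0, 0.0, 1.0]]
pot [([260.0, 270.0, 43.0, 47.0], 0.94), ([187.0, 205.0, 36.0, 46.0], 0.73), ([240.0, 185.0, 28.0, 50.0], 0.68), ([237.0, 230.0, 38.0, 45.0], 0.56)]
stand [([352.0, 250.0, 60.0, 116.0], 0.78)]
can [([174.0, 249.0, 34.0, 42.0], 0.67)]
lever []
jar [([211.0, 292.0, 27.0, 35.0], 0.69), ([176.0, 250.0, 35.0, 44.0], 0.19)]
top [[560.2, 0.0, 319.4], [0.0, 560.2, 244.1], [0.0, 0.0, 1.0]] 0.019368117323897205 [[0.068, -0.998, 0.003, 0.098], [0.971, 0.067, 0.229, -0.572], [-0.229, -0.013, 0.973, -1.238], [0.0, 0.0, 0.0, 1.0]]
pot [([408.0, 350.0, 36.0, 37.0], 0.97), ([411.0, 298.0, 39.0, 37.0], 0.94), ([394.0, 243.0, 41.0, 36.0], 0.6), ([472.0, 336.0, 45.0, 34.0], 0.56), ([463.0, 183.0, 115.0, 51.0], 0.48)]
stand []
can [([479.0, 280.0, 41.0, 36.0], 0.67)]
lever []
jar [([442.0, 225.0, 24.0, 26.0], 0.66)]
```

```bash
python3 - <<'E'
import cv2
a=cv2.imread("pics/scene0.png")
cv2.imwrite("pics/s_crop.png",cv2.resize(a[130:350,130:420],(791,600),interpolation=cv2.INTER_CUBIC))
E
```

```text
(no output)
```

View pics/top0.png

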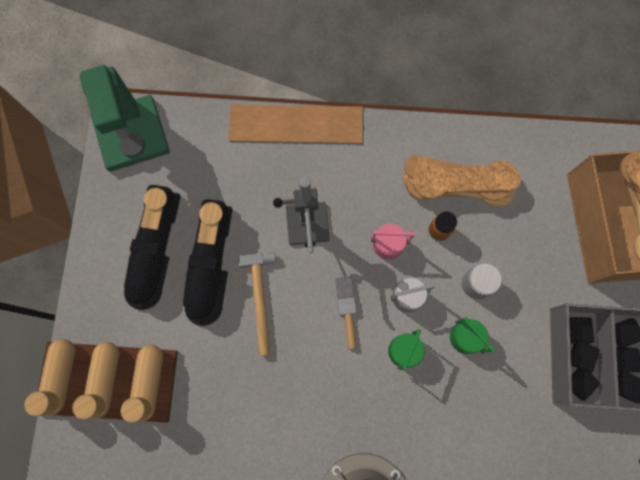

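View pics/scene0.png

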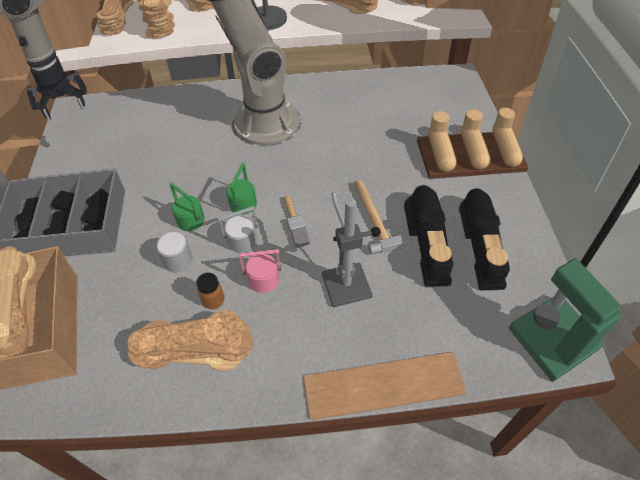

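Top view: the steel pot with a handle is at (411,294). Things it could be confused with are the pink pot (390,241), the green pots (407,350) and (470,336), and the plain can (483,280). The stand is at (307,222), with its hook running to (310,250). In the scene view the pot is at (239,230) and the stand at (350,255). I choose the steel pot with the arch and will check it in close crops.

```bash
cat > h.py <<'E'
import numpy as np,cv2
from station import robot, fingers, vision, workorder, recognise
K={c:vision.calibration(c) for c in("scene","top")}
def proj(c,P):
    k=K[c];P=np.atleast_2d(P);q=(k["extrinsics"]@np.c_[P,np.ones(len(P))].T)[:3]
    s=np.array([q[0]/-q[2],-q[1]/-q[2]]);s=s*(1+k["k1"]*(s**2).sum(0))
    m=k["mtx"];return np.c_[m[0,0]*s[0]+m[0,2],m[1,1]*s[1]+m[1,2]]
def ray(c,px):
    k=K[c];m=k["mtx"];d=np.array([(px[0]-m[0,2])/m[0,0],(px[1]-m[1,2])/m[1,1]]);s=d.copy()
    for _ in range(20): s=d/(1+k["k1"]*(s@s))
    R=k["extrinsics"][:3,:3];t=k["extrinsics"][:3,3]
    return -R.T@t, R.T@np.array([s[0],-s[1],-1])
def atz(c,px,z):
    o,d=ray(c,px);return o+d*(z-o[2])/d[2]
def tri(p1,p2):
    o1,d1=ray("scene",p1);o2,d2=ray("top",p2)
    t=np.linalg.lstsq(np.c_[d1,-d2],o2-o1,rcond=None)[0]
    a,b=o1+d1*t[0],o2+d2*t[1];return (a+b)/2,np.linalg.norm(a-b)
E
python3 - <<'E'
import cv2,numpy as np
a=cv2.imread("pics/scene0.png");b=cv2.imread("pics/top0.png")
def cr(im,x,y,w,h,s):return cv2.resize(im[y:y+h,x:x+w],(w*s,h*s),interpolation=cv2.INTER_CUBIC)
# left scene, right top ; pot 50x50 x8 ->400 ; stand 
A=np.hstack([cr(a,215,200,50,50,8),cr(b,385,265,50,50,8)])
B=cv2.resize(a[0:1,0:1],(1,1))
cv2.imwrite("pics/pot.png",A)
A=np.hstack([cr(a,320,185,66,100,6),cr(b,270,170,66,100,6)])
cv2.imwrite("pics/stand.png",A)
E
```

```text
(no output)
```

View pics/pot.png

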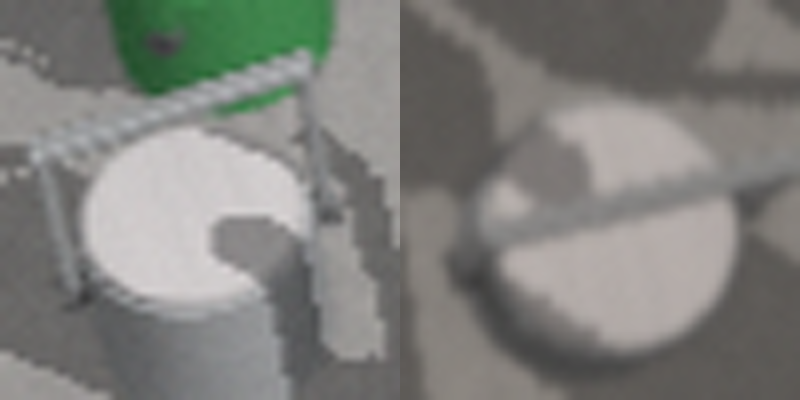

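View pics/stand.png

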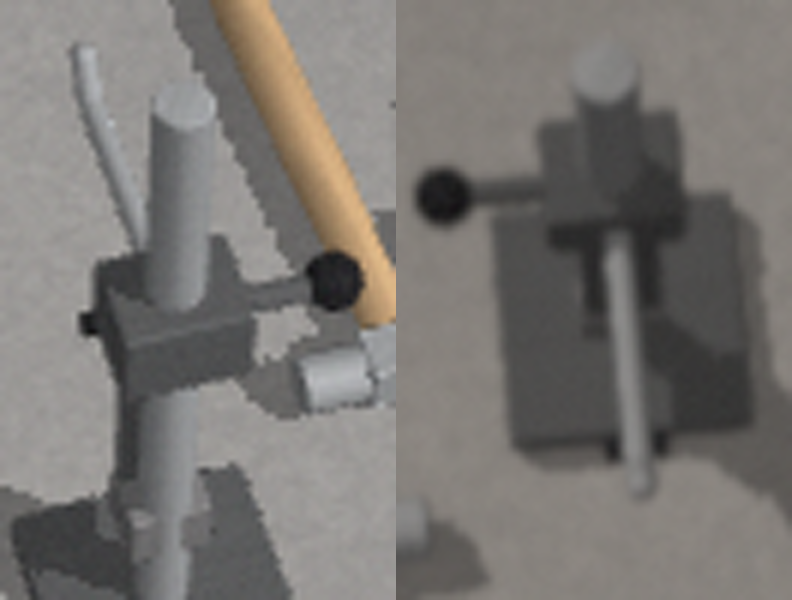

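```bash
cat > fit.py <<'E'
from h import *
from scipy.optimize import least_squares
S=lambda x,y:(320+x/6,185+y/6); T=lambda x,y:(270+(x-396)/6,170+y/6)
def tf(p,l): c,s=np.cos(p[2]),np.sin(p[2]);l=np.array(l);return np.array([p[0]+c*l[0]-s*l[1],p[1]+s*l[0]+c*l[1],l[2]])
def fs(p,full=False):
    h=p[3];r=[]
    for c,l,px in [("scene",(0,0,.31),S(184,107)),("top",(0,0,.31),T(606,72)),
      ("scene",(-.115,0,h+.015),S(82,50)),("top",(-.115,0,h+.015),T(640,486)),
      ("scene",(-.02,-.025,h+.013),S(98,262)),("scene",(-.02,.025,h+.013),S(225,237)),
      ("top",(-.02,0,h),T(618,235)),
      ("top",(.05,.05,.014),None),("top",(-.05,.05,.014),T(515,440)),("top",(-.05,-.05,.014),T(750,425)),("top",(.05,-.05,.014),T(735,195))]:
        if px is None: continue
        r.append(proj(c,tf(p,l))[0]-px)
    return np.array(r) if full else np.ravel(r)
o=least_squares(fs,[.75,.1,0,.22],loss="soft_l1")
print("stand",np.round(o.x,4),"yawdeg",np.degrees(o.x[2]));print(np.round(fs(o.x,True),1).tolist())
print("hook_below",tf(o.x,(-.075,0,0)))
S2=lambda x,y:(215+x/8,200+y/8);T2=lambda x,y:(385+(x-400)/8,265+y/8)
def fp(p,full=False):
    r=[]
    for c,l,px in [("scene",(0,0,.063),S2(197,215)),("top",(0,0,.063),T2(607,228)),
       ("scene",(0,-.046,.115),S2(40,152)),("scene",(0,.046,.115),S2(304,66))]:
        r.append(proj(c,tf(p,l))[0]-px)
    c0=proj("top",[tf(p,(0,-.03,.117)),tf(p,(0,.04,.117))])
    a,b=np.array(T2(790,165)),np.array(T2(485,238));n=np.array([-(b-a)[1],(b-a)[0]]);n/=np.linalg.norm(n)
    r.append((c0-a)@n)
    return np.array(r) if full else np.ravel(r)
best=min((least_squares(fp,[.55,-.1,y],loss="soft_l1") for y in (-.4,0,.4)),key=lambda o:o.cost)
print("pot",np.round(best.x,4),np.degrees(best.x[2]));print(np.round(fp(best.x,True),1).tolist())
print("others", [np.round(atz("top",q,z),3).tolist() for q,z in [((483,279),.075),((390,240),.063),((407,350),.063),((470,335),.063),((445,221),.085)]])
E
python3 fit.py
```

```text
stand [0.6284 0.1702 0.1503 0.1946] yawdeg 8.613626860231978
[[-0.8, -1.0], [-0.3, -0.3], [0.3, 0.4], [-0.6, -0.1], [-1.8, 0.1], [-0.5, -0.5], [-0.3, -0.2], [-1.3, 0.7], [0.6, -0.1], [-0.4, -1.0]]
hook_below [0.55423014 0.15897129 0.        ]
pot [ 0.4641 -0.0793  0.3125] 17.906429286860718
[[-0.6, -0.9], [-0.2, -0.3], [-1.8, -0.2], [1.0, -1.6], [0.7, 0.4]]
others [[0.506, -0.24, 0.075], [0.586, -0.027, 0.063], [0.336, -0.075, 0.063], [0.379, -0.215, 0.063], [0.634, -0.15, 0.085]]
```

The fit gives the stand at (0.628, 0.170) with yaw 8.6° and hook top near 0.195. The pot is at (0.464, -0.079) with yaw 17.9°. The crop shows plain steel with an arch handle, so the choice is right. Next I grip the bar 27 mm to the -y side and lift a little.

```bash
cat >> h.py <<'E'
ST=np.array([.6284,.1702,.1503])
def g(base,x,y): # world xy of local point
    c,s=np.cos(base[2]),np.sin(base[2]);return [base[0]+c*x-s*y,base[1]+s*x+c*y]
E
python3 - <<'E'
from h import *
P=[.4641,-.0793,.3125]
gx,gy=g(P,0,-.027)
j0=np.array(robot.current_joint_positions())
print(robot.current_eef_rot(),robot.current_time_s())
best=None
for s in (90,-90):
    w=np.degrees(P[2])+s; q=robot.inverse_kinematics([gx,gy,.1115],[180,0,w]); print(s,None if q is None else np.round(q,0))
    w2=np.degrees(ST[2])+s; q2=robot.inverse_kinematics(g(ST,-.075,-.027)+[.2],[180,0,w2]); print(None if q2 is None else np.round(q2,0))
    if q is not None and q2 is not None:
        m=max(abs(q[6]),abs(q2[6]))
        if best is None or m<best[0]: best=(m,s)
s=best[1];w=np.degrees(P[2])+s;print("side",s)
robot.move_to([gx,gy,.21],[180,0,w])
fingers.gripper_to(.55,force=80)
print("touch",robot.line_to([gx,gy,.1115],velocity=.1,f_stop=8),robot.current_tool_pos())
fingers.gripper_to(0.0,force=80)
print(robot.current_finger_gap(),robot.current_gripper_force(),robot.current_contact_force(),robot.current_tool_pos())
robot.line_to([gx,gy,.1815],velocity=.08)
robot.pause(.3)
print(robot.current_finger_gap(),robot.current_gripper_force(),robot.current_contact_force(),robot.current_tool_pos(),robot.current_torque(),robot.current_time_s())
a=vision.grab_frame("scene");b=vision.grab_frame("top")
cv2.imwrite("pics/l_s.png",a[:,:,::-1]);cv2.imwrite("pics/l_t.png",b[:,:,::-1])
cr=lambda im,x,y:cv2.resize(im[y:y+100,x:x+66],(396,600),interpolation=cv2.INTER_CUBIC)
cv2.imwrite("pics/lift.png",np.hstack([cr(a,200,155),cr(b,375,240)])[:,:,::-1])
E
```

```text
[ 1.79998115e+02 -1.12410787e-04  1.77525289e+01] 0.6
90 [ 39.  21. -35. 107.  15.  56.  15.]
[ 23.  33. -58.  86.  29.  77. -29.]
-90 [  22.   18.  -14.  107.    5.   55. -156.]
[ 24.  35. -62.  86.  31.  78. 149.]
side 90
touch False [ 0.4730387  -0.10505392  0.11213267]
0.0683096761061761 78.19410681724548 [-1.98463485 -0.28530773  3.68200222] [ 0.47217346 -0.10550347  0.11188172]
0.07378911573198489 77.93530941009521 [ 0.09892538  0.36078767 -4.58339499] [ 0.47221118 -0.10492991  0.18117295] [-0.10626326 -0.04445235  0.03676768] 5.8583
```

View pics/lift.png

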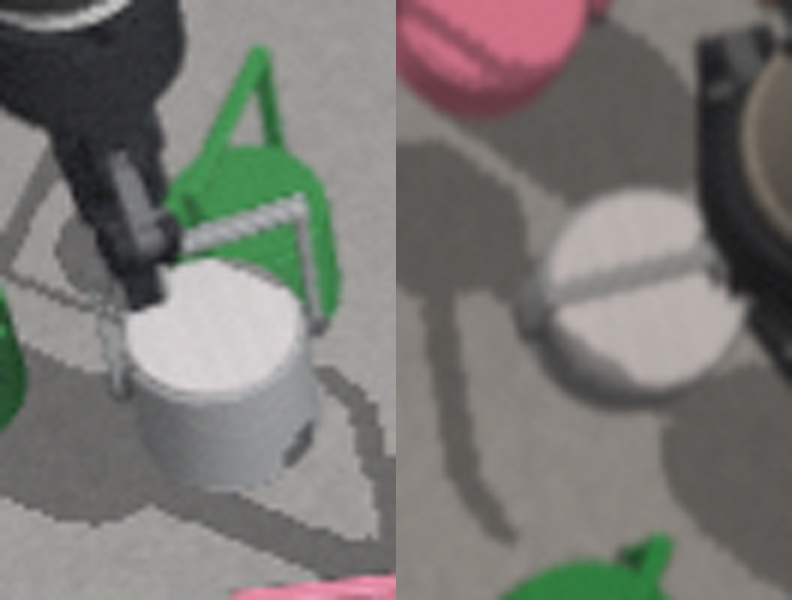

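```bash
python3 - <<'E'
from h import *
S=lambda x,y:(200+x/6,155+y/6);T=lambda x,y:(375+(x-396)/6,240+y/6)
for n,s,t in [("lid",S(216,327),T(643,295)),("end",S(302,205),T(530,296))]:
    p,e=tri(s,t);v=p-np.array(robot.current_tool_pos());a=.3125
    print(n,p.round(4),round(e,4),"rel tcp in pot axes",np.round([np.cos(a)*v[0]+np.sin(a)*v[1],-np.sin(a)*v[0]+np.cos(a)*v[1],v[2]],4))
E
```

```text
lid [ 0.4638 -0.0795  0.1267] 0.0027 rel tcp in pot axes [-0.0003  0.0268 -0.0546]
end [ 0.4519 -0.0349  0.1804] 0.004 rel tcp in pot axes [ 0.0021  0.0729 -0.0009]
```

```bash
python3 - <<'E'
from h import *
w=np.degrees(ST[2])+90
p=robot.current_tool_pos()
robot.line_to([p[0],p[1],.225],velocity=.1)
robot.line_to(g(ST,-.185,-.027)+[.225],[180,0,w],velocity=.1)
robot.pause(.5)
print(robot.current_tool_pos(),robot.current_eef_rot(),robot.current_contact_force(),robot.current_finger_gap(),robot.current_time_s())
a=vision.grab_frame("scene");b=vision.grab_frame("top")
cv2.imwrite("pics/p_s.png",a[:,:,::-1]);cv2.imwrite("pics/p_t.png",b[:,:,::-1])
cr=lambda im,x,y:cv2.resize(im[y:y+100,x:x+66],(396,600),interpolation=cv2.INTER_CUBIC)
cv2.imwrite("pics/pre.png",np.hstack([cr(a,305,140),cr(b,280,210)])[:,:,::-1])
print(proj("scene",[g(ST,-.185,0)+[.22]]),proj("top",[g(ST,-.185,0)+[.22]]))
E
```

```text
[0.44952694 0.1157603  0.224994  ] [-1.79998430e+02  1.69179119e-03  9.86054791e+01] [-0.82691644  0.25739786 -4.07012774] 0.07049348760224926 9.4083
[[325.96396709 168.95874871]] [[312.76187952 283.61405934]]
```

View pics/pre.png

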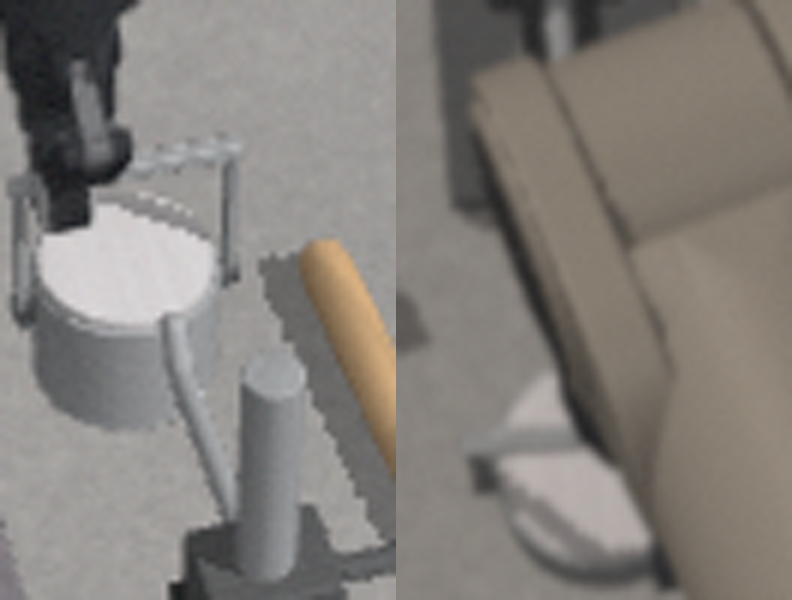

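```bash
python3 - <<'E'
from h import *
from scipy.optimize import least_squares
S=lambda x,y:np.array((305+x/6,140+y/6));T=lambda x,y:np.array((280+(x-396)/6,210+y/6))
G=np.array(g(ST,-.185,-.027)+[.225])
print("pred untilted end",6*(proj("scene",[g(ST,-.185,.046)+[.2266]])[0]-[305,140]),"lid",6*(proj("scene",[g(ST,-.185,0)+[.1761]])[0]-[305,140]),"tip",6*(proj("scene",[g(ST,-.115,0)+[.2096]])[0]-[305,140]),"posttop",6*(proj("scene",[[ST[0],ST[1],.31]])[0]-[305,140]))
# unknown: roll tilt t about pot x at grip, y shift d ,x shift e, dz
def loc(p,y,z):
    t,d,e,f=p;y2=y+.027+d;z2=z-.1119
    return g(ST,-.185+e,-.027+np.cos(t)*y2-np.sin(t)*z2)+[.225+np.sin(t)*y2+np.cos(t)*z2+f]
def f(p):
    r=[proj("scene",[loc(p,.046,.1135)])[0]-S(236,149),proj("scene",[loc(p,0,.063)])[0]-S(127,262),proj("top",[loc(p,.046,.1135)])[0]-T(474,458),
      proj("scene",[loc(p,-.046,.1135)])[0]-S(18,182)]
    return np.r_[np.ravel(r),np.array(p)/[.1,.005,.003,.002]]
o=least_squares(f,[0,0,0,0]);print(o.x.round(4),o.fun.round(2));print("bar underside mid",loc(o.x,0,.11),"lid",loc(o.x,0,.063))
E
```

```text
pred untilted end [241.01165661 139.43794208] lid [126.35004661 251.81340598] tip [173.95537378 322.67657267] posttop [269.28737222 370.85701937]
[-0.0412 -0.001  -0.0004 -0.0014] [ 0.33 -0.29 -1.39 -0.87 -2.59 -0.9  -1.92  0.52 -0.41 -0.2  -0.12 -0.69]
bar underside mid [np.float64(0.44528287188137206), np.float64(0.14133764278344457), np.float64(0.2206451706717093)] lid [np.float64(0.4455727825761993), np.float64(0.13942330902534095), np.float64(0.17368506762612804)]
```

Bar underside is at 0.221 and the lid at 0.174, so the hook (0.185 to 0.211) should thread through with about 10 mm to spare each way. Going in.

```bash
python3 - <<'E'
from h import *
r=robot.line_to(g(ST,-.075,-.027)+[.225],velocity=.05,f_stop=4)
robot.pause(.3)
print("hit",r,robot.current_tool_pos(),g(ST,-.075,-.027),robot.current_contact_force(),robot.current_time_s())
if not r:
    p=robot.current_tool_pos()
    r=robot.line_to([p[0],p[1],.190],velocity=.015,f_stop=3)
    robot.pause(.3)
    print("down",r,robot.current_tool_pos(),robot.current_contact_force(),robot.current_torque(),robot.current_time_s())
a=vision.grab_frame("scene")
cv2.imwrite("pics/on.png",cv2.resize(a[140:290,270:400],(520,600),interpolation=cv2.INTER_CUBIC)[:,:,::-1])
E
```

```text
hit False [0.55827152 0.13221873 0.22501595] [np.float64(0.5582883732906604), np.float64(0.13227428576585248)] [ 0.59289147 -0.64665855 -4.15884534] 12.1583
down True [0.55815433 0.13213958 0.19951034] [0.5717337  0.21335656 5.44430033] [ 0.19083509 -0.12740518 -0.0182061 ] 14.0
```

View pics/on.png

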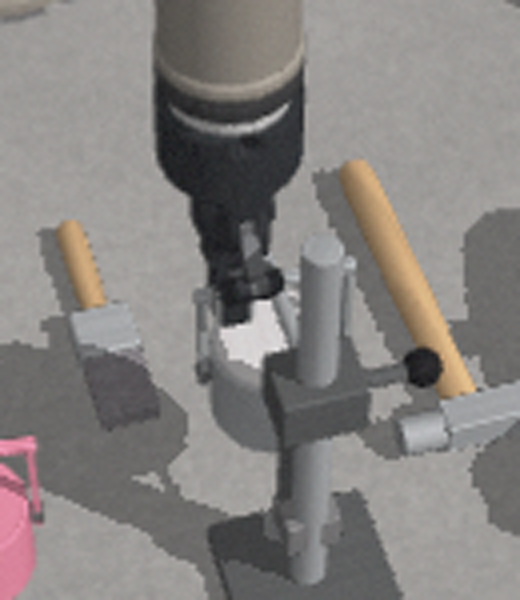

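Contact came at the expected height, and the picture shows the hook passing through the arch with the pot in front of the post. Releasing and backing off.

```bash
python3 - <<'E'
from h import *
p=robot.current_tool_pos()
robot.line_to([p[0],p[1],p[2]+.0012],velocity=.01); print(robot.current_contact_force())
fingers.gripper_to(.35); robot.pause(.8)
print(robot.current_contact_force(),robot.current_finger_gap())
print(robot.line_to([p[0],p[1],p[2]+.1],velocity=.05,f_stop=4),robot.current_tool_pos())
q=robot.current_tool_pos()
if q[2]>.28:
    robot.line_to(g(ST,-.2,-.12)+[.33],velocity=.1)
    robot.move_to([.35,-.2,.35],[180,0,90])
robot.pause(2)
print(robot.current_time_s())
ims=[vision.grab_frame("scene"),vision.grab_frame("top")]
robot.pause(.5); d=vision.grab_frame("scene");print("motion",np.abs(d.astype(int)-ims[0])[140:290,270:400].max())
cr=lambda im,x,y:cv2.resize(im[y:y+100,x:x+66],(396,600),interpolation=cv2.INTER_CUBIC)
cv2.imwrite("pics/end.png",np.hstack([cr(ims[0],315,180),cr(ims[1],275,185)])[:,:,::-1])
E
```

```text
[ 0.60658243  0.77648628 -1.20054054]
[-0.18294796 -0.28202277 -0.30160582] 0.35115098645229714
False [0.55803243 0.13204982 0.29925986]
22.525
motion 13
```

View pics/end.png

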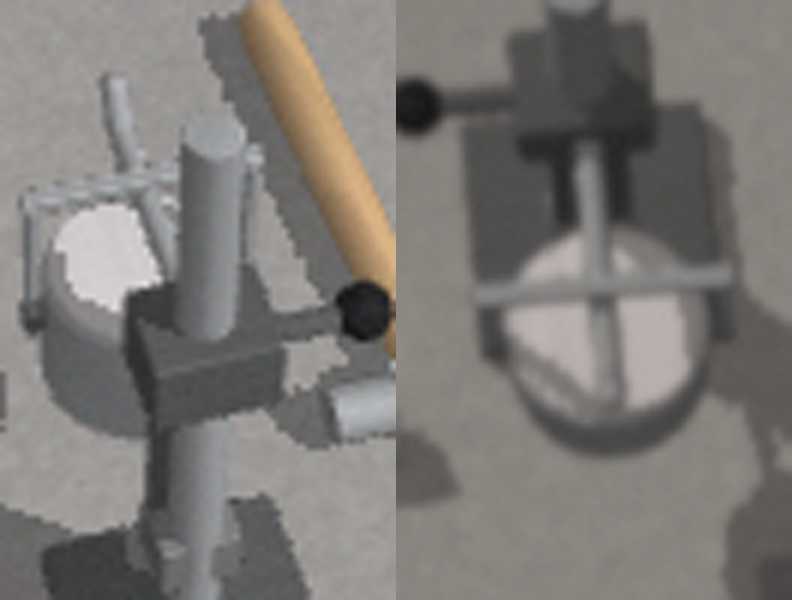

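```bash
python3 - <<'E'
from h import *
T=lambda q:6*(q-[275,185])+[396,0]
X=-.074
print("bar",T(proj("top",[g(ST,X,0)+[.1985]])[0]),"lid upright",T(proj("top",[g(ST,X,0)+[.148]])[0]),"tilt.2",T(proj("top",[g(ST,X-.01,0)+[.148]])[0]))
for a in (0,.15):print(a,[T(proj("top",[g(ST,X-np.sin(a)*.05+s*.038,0)+[.1985-.05+s*.038*-a]])[0]).round() for s in(-1,1)])
E
```

```text
bar [597.88226254 288.03943875] lid upright [600.1195865  322.54196624] tilt.2 [602.26462287 349.19832846]
0 [array([608., 424.]), array([592., 222.])]
0.15 [array([610., 441.]), array([594., 245.])]
```

In the top view, the bar crosses the hook at crop pixel (600,287), near the middle of the bar. The lid spans rows 225–420, which matches an upright pot (predicted 222–424). Handing in.

```bash
python3 -c "
from station import robot,workorder
robot.pause(1);print(workorder.close_job())"
```

```text
the job is handed in; nothing more can be done
None
```

The pot hangs by the middle of its handle on the hook, upright and at rest in the last pictures, and the job was handed in at about 24 s of the 56 s; the lever angle was not read, only inferred from the hanging height, and no verdict came back.

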